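# Wind up the painting stage with the loose crank

### The arm

A 6-joint arm with a two-finger parallel gripper is mounted at the origin on the work surface. World frame = base frame: x ahead of the robot, y to its left, z up, the work surface at z = 0. Lengths are in m, angles in rad, forces in N, time in s.
With the tool pointing down it reaches from about 0.3 to 0.875 m from the base axis. Payload 6.4 kg.
Tool frame: the origin (TCP) lies where the fingers leave the gripper's body, on its centre line; the fingertips stand 64 mm ahead of it and the grasp point (between the pads) lies 45 mm ahead of it; z points along the fingers, y is the line along which they close (so a half turn about z gives the same grasp; the last joint's range is limited). The gripper opens to 88 mm and grips with 3 to 60 N. Pads are 18 mm wide; open, the fingers measure 123 mm over their backs; the gripper's body (75 mm by 187 mm) begins 45 mm behind the grasp point.
Start: joints at [-1.554, 0.181, 1.607, -0, 1.354, -0.206], TCP at [0.127, -0.561, 0.303] pointing down, gripper open.
Joint ranges: [-2.99, 2.99], [-0.89, 2.07], [0.3, 2.58], [-1.14, 4.28], [0, 2.63], [-3.12, 3.12]. Speed limits (rad/s): [2.57, 2.57, 3.01, 3.14, 3.14, 3.14].

### API

Orientations are given as a unit quaternion [x, y, z, w].
In Python, from plant import robot gives the robot as it stands.
- The arm moves only by the tool carry_out, never from a script. Its argument "commands" is a list that holds one entry, the list of rows, each a list of 7 numbers: the opening, from 0 (shut) to 1 (fully open), then the shift along the world's x, y, z in cm, then the turn, a rotation vector about the world's x, y, z in rad. In form: [[[fingers, x, y, z, rx, ry, rz], ...]]. A call has 1 to 10 rows; each row is the pose to reach, as a shift and turn from the pose commanded when the call began; what a row does not reach only later rows make up. A row lasts 1/12 s, in which the tool goes at most 41.7 mm and 7.16 degrees, less where a joint would pass 70% of its speed; a pose out of reach is approached as far as the arm can. A call with a gripper value outside its range is refused whole. The fingers move at their own pace and stop on an object; "squeeze" is the grip in N (left out, the last holds). Time passes only in rows, so rows that repeat a pose let the fingers close. It gives the time, the measured TCP pose, the force, the opening and the grip force at its end, in the units of the state.
- robot.get_state(): the state, without advancing time (a new reading comes with each control period).
- robot.camera(name): name is "side" or "top" or "wrist"; returns a dict with "pixels" (480x640x3 uint8, red, green, blue), "camera_matrix" (3x3 intrinsics, pixels), "origin" and "orientation" of the camera in the world; the wrist camera has in their place "T_tool_cam" (4x4, takes a point from camera to tool coordinates, whose origin is the TCP and whose axes are the flange's). Camera axes: x right, y up, looking along -z (the intrinsics and any distortion apply to the point x, -y, -z); pixel columns grow to the right and rows downward; lengths in m; the calibration is good to about 2 mm. A picture is of the moment at which its call begins: read the wrist's pose just before it. There is no depth.
- robot.close_job(): hands the job in; it is judged then, once.
Trained networks look in a picture, given as the dict that the camera call returned (one of the last four; its "shot" number tells which), for a name from the list of things; names that differ only in an ending like _2 or _b are one class to them, and where a whole thing is asked for, a point or a joint stands for the part that bears it (a point fixed in the world has none). Each returns a list of dicts, best first, with "confidence" (0 to 1); they miss things now and then, are a little off and sometimes report something else, mostly with a low value. They report only what shows in the picture. A call takes as long as a camera call. They do not tell look-alikes from the thing itself.
- robot.look_for(label, picture): "extent" ([left, top, width, height] in pixels, round what is visible of it).
The state is a dict: "clock": time; "q": joint angles; "joint_velocities": joint speeds; "joint_efforts": joint torques, N m; "position": TCP position; "tcp_rot": TCP orientation; "wrist_force": force on the tool from outside, world axes, zero at the start; "wrist_torque": the same for the moment, N m; "width": opening from 0.0 (shut) to 1.0 (fully open); "grip_force": force on a finger pad.
Only numpy, scipy, OpenCV 4.12 (cv2) and the standard library are available. Lean on these libraries where they do the work, as an engineer would, in place of code of your own. Each camera call takes 0.05 s, during which the arm holds its last target. There are 200 camera calls.

### The job

Pick up the loose crank and fit it fully home on the square shaft of the lifting stage, then wind it clockwise (seen from above) round and round until the platform with the clip stand has come all the way up to its top stop. Feel your way: press and turn gently, never forcing the mechanism, leave the crank sitting home on the shaft, let go, and do not disturb the pots, the magnifier or the palette box.

Things in the scene. Friction and masses are not known exactly. Their poses are not given: they have to be found in the camera images.
- crank_hub (a point): Loose steel crank standing on its hub, 0.37 kg, balanced about the hub. Hub: upright square block 34 x 34 mm, 56 mm high. Point: on the hub axis, 32 mm above its underside; z up, x along the arm to the knob, hub flats square to x and y. Arm 14 mm wide, 30 to 39 mm above the underside; 30 mm counterweight ball 44 mm along -x. Gripped across y, the hub is clear of arm and ball.
- crank_socket (a point): Centre of the mouth of the square socket in the underside of the crank's hub, 32 mm below crank_hub, same axes, socket sides parallel to x and y. The socket is blind, 15.8 mm wide and 30 mm deep, with a 1 mm chamfer at the mouth.
- crank_knob (a point): Middle of the crank's upright round wooden knob, 21 mm diameter, from 39.5 to 73.5 mm above the hub's underside, axis 62 mm from the hub axis along the arm. It spins freely on its pin, so it may be gripped from above and led round a 62 mm circle without turning the hand.
- winder: Grey lifting stage fixed to the worktop. Origin on the worktop right below the square shaft, z up. Gear housing 100 x 100 x 42 mm round the shaft with a fixed 40 mm collar whose top is at 46 mm; platform foot 110 mm square centred 210 mm along -y, joined by a low beam.
- shaft_seat (a point): On the shaft's upright axis at the collar's top, where the hub's underside rests when home. Axes: the stage's, NOT the shaft's. Above it the shaft is 14 mm square for 18 mm, then a round nose: 12 mm wide for 6 mm, tapering to 6 mm over 4 more. Shaft angle is random and not measured; the socket drops on within 0.13 rad of any of 4 fits a quarter turn apart: press lightly and turn to find one.
- lift (a joint): Platform height above its lowest, m. Rises 1.25 mm per rad of shaft turn clockwise from above (7.85 mm a turn). Rubber-buffered top stop at 0.020; starts at 0.0075 to 0.0113, so 1.1 to 1.6 turns. Stays where it is left: friction of 0.15 N m on the shaft, about 2.5 N at the knob. The stop is felt as a steep rise of the push at the knob, about 1 N per mm.
- lift_top (a point): Centre of the platform's top face (100 x 100 mm aluminium plate). A small crocodile-clip stand holding a turned wooden handle is fixed on it, rising about 70 mm above the plate.
- pot1_center (a point): Bystander: capped paint pot, white with a black cap, 48 mm diameter, 48 mm high; its centre.
- pot2_center (a point): Bystander: the other capped paint pot, the same; its centre.
- magnifier_center (a point): Bystander: heavy domed glass magnifier in a brass ring, 74 mm diameter, 35 mm high; its centre.
- palette_center (a point): Bystander: closed blue plastic palette box 156 x 216 x 36 mm; its centre.
There are look-alikes about, which are no part of the job. There is more than one size of the part that bears crank_hub; the job needs the smallest.

How it is judged:
On the way, in this order (a step that is already met when the one before it is completed fails the run):
1. the crank is fully home on the square shaft (horizontal distance between crank_socket and shaft_seat below 0.004 m and z of crank_socket in the frame of shaft_seat below 0.004 m and angle between crank_hub's own z axis and vertical below 0.12 rad), for 0.2 s.
2. the platform has been wound up to its top stop with the crank on the shaft (value of joint lift above 0.0188 m and horizontal distance between crank_socket and shaft_seat below 0.005 m), for 0.05 s.
At the end, for the whole second after the job is handed in: The platform is within 1.2 mm of its top stop (lift above 0.0188), the crank sits home on the shaft (its underside within 4 mm of the collar, within 4 mm of the axis, upright within 0.12 rad) and has been let go (all of step 1 and value of joint lift above 0.0188 m); the robot touches nothing.
It fails at once if the crank is pressed on the shaft with more than 60 N before it is home (contact force between winder and anything else above 60 N and horizontal distance between crank_socket and shaft_seat below 0.015 m and z of crank_socket in the frame of shaft_seat above 0.005 m).
It fails at once if the mechanism is forced: contact forces on the lifting stage sum to over 350 N (about 25 N of push at the knob, multiplied by the crank) (contact force between winder and anything else above 350 N).
It fails at once if a paint pot, the magnifier or the palette box is moved by more than 20 mm (distance of any of pot1_center, pot2_center, magnifier_center, palette_center from where it was at the start of the episode above 0.02 m).
It also fails if it takes over 72 s, if anything falls off the work surface, if the arm or the gripper's body presses on something with over 40 N, if the wrist force passes 120 N, or if a joint passes its speed limit or range.

## Working session

There is one attempt and no reset: what is moved stays moved. The work goes in short steps, Python scripts to look and compute and a tool call to move; the robot and the scene stay as the last step left them, time stands still between calls to the robot, and variables do not carry over. Pictures are saved under pics/ and viewed, at most 12 in all, crops included, and the job is handed in when it is done.

Besides the shell and the picture viewer there is one more tool, called after "Request:" as name([rows], argument=value, ...), one row to a line, values as JSON. carry_out: Moves the arm, as the interface text tells. Its arguments: {"type":"object","properties":{"commands":{"type":"array"},"squeeze":{"type":"number"}},"required":["commands"]}

```bash
mkdir -p pics; cat > h.py <<'E'
import numpy as np, cv2
from scipy.spatial.transform import Rotation as R
from plant import robot
def cam(name):
    s=robot.get_state(); c=robot.camera(name)
    if 'T_tool_cam' in c:
        T=np.eye(4);T[:3,:3]=R.from_quat(s['tcp_rot']).as_matrix();T[:3,3]=s['position']
        M=T@np.array(c['T_tool_cam']); c['o'],c['R']=M[:3,3],M[:3,:3]
    else:
        c['o']=np.array(c['origin']);o=np.array(c['orientation']);c['R']=o if o.shape==(3,3) else R.from_quat(o).as_matrix()
    return c
def save(c,n): cv2.imwrite('pics/'+n,c['pixels'][:,:,::-1])
def ray(c,u,v):
    d=np.linalg.inv(c['camera_matrix'])@[u,v,1]; return c['R']@(d*[1,-1,-1])
def at(c,u,v,z):
    d=ray(c,u,v); return c['o']+d*(z-c['o'][2])/d[2]
def proj(c,p):
    q=c['R'].T@(np.array(p)-c['o']); q=c['camera_matrix']@(q*[1,-1,-1]); return q[:2]/q[2]
E
python3 - <<'E'
from h import *
s=robot.get_state(); print(s)
for n in ['top','side']:
    c=cam(n); save(c,n+'0.png'); print(n,[k for k in c],c['o'],c['R'].round(3).tolist(),np.array(c['camera_matrix']).tolist())
    for l in ['crank_hub','crank_knob','winder','lift_top','pot1_center','magnifier_center','palette_center']:
        for d in robot.look_for(l,c): print(l,np.round(d['extent']),round(d['confidence'],2))
E
```

```text
{'clock': 0.0, 'q': array([-1.55430950e+00,  1.81508122e-01,  1.60801904e+00,  1.08056588e-05,
        1.35380913e+00, -2.06303360e-01]), 'joint_velocities': array([-0.00182647, -0.00280502,  0.00104948,  0.00031016,  0.0005782 ,
        0.00027395]), 'joint_efforts': array([ 9.48821289e-04, -4.33875203e+01, -3.41844499e+01,  7.03429291e-02,
        3.86509637e-02, -1.37513866e-04]), 'position': array([ 0.12705768, -0.56033943,  0.30182323]), 'tcp_rot': array([ 9.93801732e-01,  1.11163652e-01,  8.78701664e-05, -8.67396801e-04]), 'wrist_force': array([-0.96976444, -0.73453501, -0.32812997]), 'wrist_torque': array([ 0.00956433, -0.02954353,  0.02251821]), 'grip_force': 0.0, 'width': 1.0001988582967445}
top ['pixels', 'camera_matrix', 'origin', 'orientation', 'shot', 'o', 'R'] [0.39432885 0.02366896 1.41692916] [[-0.004, 0.993, -0.121], [-1.0, -0.002, 0.018], [0.018, 0.121, 0.992]] [[587.9024527831169, 0.0, 328.16668742739967], [0.0, 587.9024527831169, 230.82530561680048], [0.0, 0.0, 1.0]]
crank_hub [200. 289.  43.  78.] 0.92
crank_hub [190. 229.  47.  38.] 0.89
crank_hub [383. 299.  54
[... 448 characters left out ...]
535 0.55971506 0.71461295] [[-0.734, 0.44, -0.518], [-0.679, -0.499, 0.538], [-0.022, 0.747, 0.665]] [[499.0636367782474, 0.0, 316.8654280594922], [0.0, 499.0636367782474, 241.42248399306615], [0.0, 0.0, 1.0]]
crank_hub [180. 306.  84.  37.] 0.93
crank_hub [445. 225.  47.  48.] 0.78
crank_hub [280. 327.  61.  94.] 0.55
crank_knob [447. 229.  44.  45.] 0.95
crank_knob [184. 307.  77.  36.] 0.7
crank_knob [279. 323.  67.  97.] 0.6
crank_knob [226. 189.  22.  35.] 0.54
winder [322. 150. 111. 116.] 0.82
lift_top [379. 149.  52.  46.] 0.71
lift_top [ 95. 224. 136. 100.] 0.66
pot1_center [229. 192.  19.  30.] 0.85
magnifier_center [284. 176.  31.  20.] 0.91
palette_center [ 95. 221. 136. 102.] 0.7
```

```bash
python3 - <<'E'
import cv2
a=cv2.imread('pics/top0.png')[110:390,160:500]; cv2.imwrite('pics/top0c.png',cv2.resize(a,None,fx=2.1,fy=2.1,interpolation=cv2.INTER_CUBIC))
E
```

```text
(no output)
```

View pics/top0c.png

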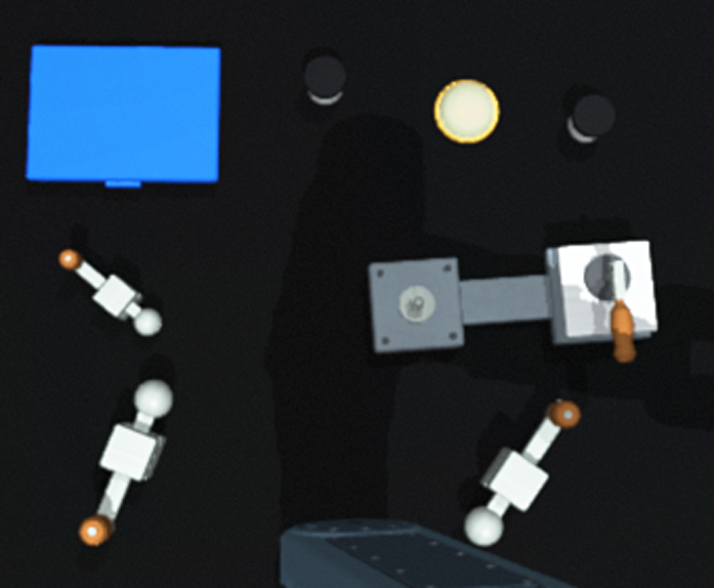

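View pics/side0.png

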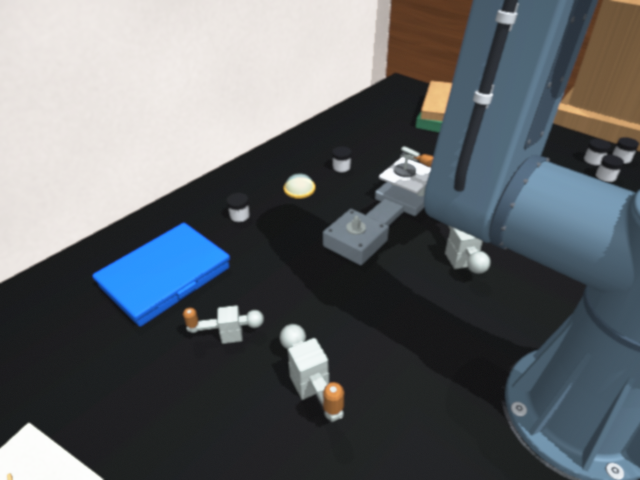

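The top crop shows three cranks. The smallest has its hub at full-image pixel (216,251) and its knob at (193,234). The shaft is at (359,255), with the platform to its right (−y). The pots and magnifier are farther out, and the palette is at the upper left.

```bash
python3 - <<'E'
from h import *
c=cam('top')
f=lambda x,y,z:at(c,160+x/2.1,110+y/2.1,z)
h=f(117,297,.056);k=f(69,260,.0735);b=f(147,322,.035)
print('hub',h,'knob',k,np.linalg.norm((k-h)[:2]),'ball',b, 'yaw',np.arctan2(*(k-b)[1::-1]))
for x,y in [(131,452),(515,480)]: print('other',f(x,y,.07))
for x,y in[(94,530),(564,414)]: print('otherknob',f(x,y,.09))
print('shaft',f(417,304,.06),'plate',f(603,288,.09))
print('pots',f(325,77,.048),f(592,115,.048),'mag',f(467,110,.03),'pal',f(219,180,.036),f(27,180,.036))
w=cam('wrist');print(w['T_tool_cam'],w['camera_matrix'])
E
```

```text
hub [0.51305782 0.2590605  0.056     ] knob [0.55218631 0.30899611 0.0735    ] 0.06343976780829477 ball [0.48678052 0.22877176 0.035     ] yaw 0.8868039288564444
other [0.34468204 0.23852374 0.07      ]
other [ 0.31274665 -0.1745743   0.07      ]
otherknob [0.26466851 0.27267516 0.09      ]
otherknob [ 0.38320198 -0.22557359  0.09      ]
shaft [ 0.50400646 -0.07158804  0.06      ] plate [ 0.51834964 -0.27137054  0.09      ]
pots [0.76393291 0.02947781 0.048     ] [ 0.7197555  -0.27390095  0.048     ] mag [ 0.7299367  -0.13366773  0.03      ] pal [0.64746136 0.14980685 0.036     ] [0.64771505 0.36635106 0.036     ]
[[-2.36396234e-04  9.53466430e-01  3.01499106e-01  7.77145183e-02]
 [ 9.99999972e-01  2.31073101e-04  5.33195044e-05 -1.37997246e-03]
 [-1.88299756e-05  3.01499110e-01 -9.53466458e-01 -8.14167327e-02]
 [ 0.00000000e+00  0.00000000e+00  0.00000000e+00  1.00000000e+00]] [[340.30391085   0.         316.43853931]
 [  0.         340.30391085 239.91245703]
 [  0.           0.           1.        ]]
```

Request:
carry_out([
  [[1, 19, 25, 0, 0, 0, 0.35], [1, 19, 25, 0, 0, 0, 0.66], [1, 19, 25, 0, 0, 0, 0.66], [1, 19, 25, 0, 0, 0, 0.66], [1, 19, 25, 0, 0, 0, 0.66], [1, 19, 25, 0, 0, 0, 0.66], [1, 19, 25, 0, 0, 0, 0.66], [1, 19, 25, 0, 0, 0, 0.66], [1, 19, 25, 0, 0, 0, 0.66]],
])

```text
clock: 1.65
position: [0.319, -0.3074, 0.3029]
tcp_rot: [0.903, 0.429, 0.001, -0.0]
wrist_force: [0.5, -0.7, -1.0]
width: 0.998
grip_force: 0.0
```

Request:
carry_out([
  [[1, 18.7, 23.9, -3, 0, 0, 0], [1, 18.7, 23.9, -3, 0, 0, 0], [1, 18.7, 23.9, -3, 0, 0, 0], [1, 18.7, 23.9, -5, 0, 0, 0], [1, 18.7, 23.9, -5, 0, 0, 0], [1, 18.7, 23.9, -5, 0, 0, 0], [1, 18.7, 23.9, -5, 0, 0, 0], [1, 18.7, 23.9, -5, 0, 0, 0], [1, 18.7, 23.9, -5, 0, 0, 0], [1, 18.7, 23.9, -5, 0, 0, 0]],
])

```text
clock: 2.48
position: [0.5041, -0.0719, 0.2523]
tcp_rot: [0.904, 0.428, -0.001, -0.0]
wrist_force: [-0.8, -0.2, 1.1]
width: 1.0
grip_force: 0.0
```

```bash
python3 - <<'E'
from h import *
s=robot.get_state(); print(s['clock'],s['position'],s['q'],s['joint_velocities'].round(3),s['wrist_force'])
c=cam('wrist'); save(c,'w1.png'); np.savez('w1.npz',o=c['o'],R=c['R'],K=c['camera_matrix'])
print(proj(c,[.504,-.0716,.06]))
E
```

```text
2.4833 [ 0.50413825 -0.07189266  0.25231643] [-3.74780610e-01  8.69384632e-02  1.81941700e+00 -6.56125288e-04
  1.23618842e+00  3.11527902e-01] [-0.037 -0.024  0.01  -0.003  0.004 -0.003] [-0.77670174 -0.2024713   1.14841431]
[317.92152821 230.55338911]
```

View pics/w1.png

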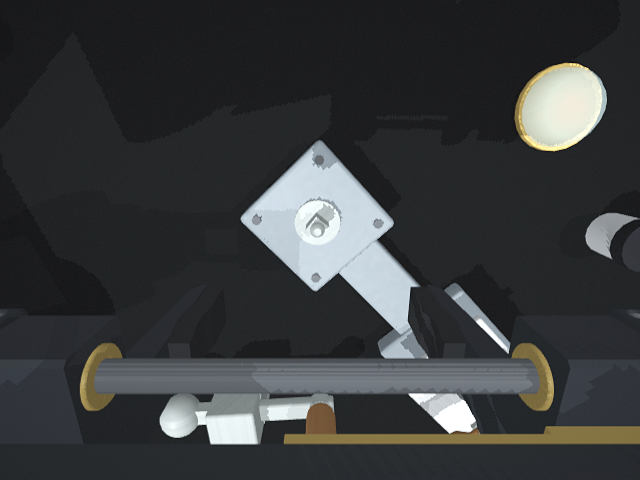

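The wrist view is centred on the gear housing, with the collar at about (317,222) and the shaft nose at (317,229). I'll zoom in for the shaft angle.

```bash
python3 - <<'E'
from h import *
im=cv2.imread('pics/w1.png'); d=np.load('w1.npz'); c=dict(o=d['o'],R=d['R'],camera_matrix=d['K'])
cv2.imwrite('pics/w1c.png',cv2.resize(im[192:252,287:347],None,fx=10,fy=10,interpolation=cv2.INTER_CUBIC))
# housing holes / corners
for u,v in [(318.5,141),(393,222),(316,291),(241,219)]: print('corner',at(c,u,v,.042))
print('collar',at(c,317.5,222,.046),'nose',at(c,317,230,.074))
E
```

```text
corner [ 0.54966344 -0.01656967  0.042     ]
corner [ 0.55712508 -0.1116277   0.042     ]
corner [ 0.46182247 -0.12046811  0.042     ]
corner [ 0.45499736 -0.02444997  0.042     ]
collar [ 0.50612179 -0.06850706  0.046     ] nose [ 0.5062267  -0.06763382  0.074     ]
```

View pics/w1c.png

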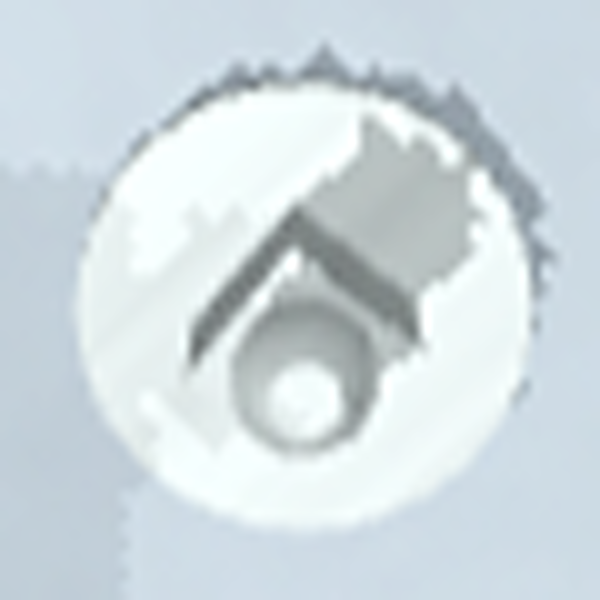

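```bash
python3 - <<'E'
from h import *
d=np.load('w1.npz'); c=dict(o=d['o'],R=d['R'],camera_matrix=d['K'])
f=lambda x,y,z:at(c,286.55+x/10,191.55+y/10,z)
L,T,Rr=f(192,327,.046),f(298,204,.046),f(420,318,.046)
L2,T2,R2=f(190,362,.064),f(297,245,.064),f(418,347,.064)
for l,t,r in((L,T,Rr),(L2,T2,R2)):
    for a,b in((l,t),(t,r)):
        e=(b-a)[:2]; print(np.linalg.norm(e),np.arctan2(e[1],e[0]), np.arctan2(e[1],e[0])%(np.pi/2))
    print('c',(l+r)/2)
s=robot.get_state();print('yaw',R.from_quat(s['tcp_rot']).as_matrix()[:,0])
E
```

```text
0.01437808479633181 0.18412817372499876 0.18412817372499876
0.01473544932435523 -1.4489436902015558 0.12185263659334078
c [ 0.50485459 -0.06956716  0.046     ]
0.0132229995361338 0.1565369613979214 0.1565369613979214
0.013132732991486951 -1.3995854296253958 0.17121089716950078
c [ 0.50601327 -0.06783954  0.064     ]
yaw [ 6.34778802e-01  7.72693549e-01 -7.43155677e-04]
```

Request:
carry_out([
  [[1, 0.9, 8, 0, 0, 0, 0], [1, 0.9, 33, 0, 0, 0, 0], [1, 0.9, 33, 0, 0, 0, 0], [1, 0.9, 33, 0, 0, 0, 0], [1, 0.9, 33, 0, 0, 0, 0], [1, 0.9, 33, 0, 0, 0, 0], [1, 0.9, 33, 0, 0, 0, 0], [1, 0.9, 33, 0, 0, 0, 0], [1, 0.9, 33, 0, 0, 0, 0], [1, 0.9, 33, 0, 0, 0, 0]],
])

```text
clock: 3.37
position: [0.5133, 0.2582, 0.2531]
tcp_rot: [0.904, 0.428, 0.0, 0.0]
wrist_force: [-0.5, -0.6, 0.2]
width: 0.996
grip_force: 0.0
```

```bash
python3 - <<'E'
from h import *
s=robot.get_state(); print(s['clock'],s['position'],s['q'],s['joint_velocities'].round(3))
c=cam('wrist'); save(c,'w2.png'); np.savez('w2.npz',o=c['o'],R=c['R'],K=c['camera_matrix'])
for l in['crank_hub','crank_knob']:
  for d in robot.look_for(l,c): print(l,np.round(d['extent']),d['confidence'])
cv2.imwrite('pics/w2c.png',cv2.resize(c['pixels'][100:330,200:440,::-1],None,fx=2.5,fy=2.5,interpolation=cv2.INTER_CUBIC))
E
```

```text
3.3667 [0.51330014 0.2582146  0.25312187] [ 2.59824788e-01  2.27973283e-01  1.65560417e+00 -5.30716779e-04
  1.25742421e+00  9.46490322e-01] [-0.047 -0.012  0.024 -0.011  0.    -0.008]
crank_hub [292. 131.  41. 148.] 0.97
crank_hub [207. 306.  67.  51.] 0.63
crank_knob [293. 132.  41. 143.] 0.94
crank_knob [205. 303.  69.  54.] 0.8
```

View pics/w2c.png

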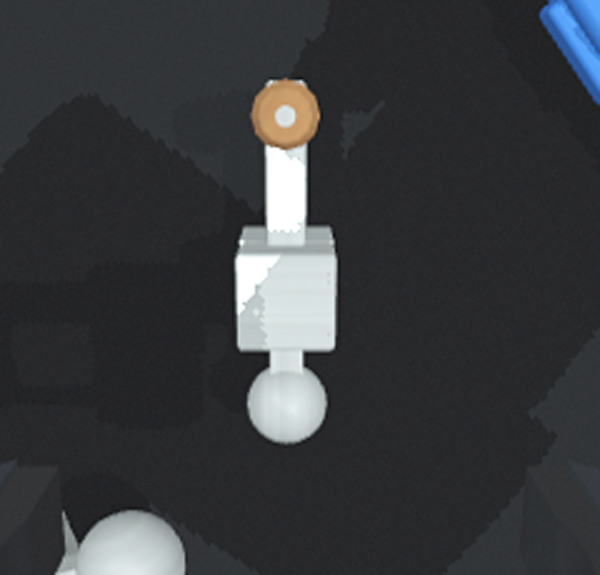

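The crank is aligned with the tool: its knob is at crop (285,115), and its hub top face runs from (236,255) to (335,350). The shaft's flats are at about 0.16 rad.

```bash
python3 - <<'E'
from h import *
d=np.load('w2.npz'); c=dict(o=d['o'],R=d['R'],camera_matrix=d['K'])
f=lambda x,y,z:at(c,199.7+x/2.5,99.7+y/2.5,z)
P=[f(236,254,.056),f(335,254,.056),f(335,350,.056),f(238,350,.056)]
print(np.mean(P,0),[np.linalg.norm(P[i]-P[i-1]) for i in range(4)])
k=f(285,116,.0735);b=f(287,404,.034);print(k,b,np.arctan2(*(k-b)[1::-1]),(k[:2]*44+b[:2]*62)/106,np.linalg.norm((k-b)[:2]))
h=k[:2]-.062*np.array([np.cos(.883),np.sin(.883)]);print(h)
print(robot.get_state()['position'])
E
```

```text
[0.51556367 0.26604442 0.056     ] [np.float64(0.0333676540713165), np.float64(0.0328179689091147), np.float64(0.03337633769108929), np.float64(0.03330203576447298)]
[0.55447544 0.31362947 0.0735    ] [0.48713878 0.23111839 0.034     ] 0.8863196470534729 [0.51508985 0.26536827] 0.10650025438266207
[0.51511561 0.26572536]
[0.51356087 0.25613318 0.25291357]
```

```bash
python3 - <<'E'
from h import *
for i in range(4):
    s=robot.get_state();c=cam('wrist');print(s['clock'],s['position'],s['joint_velocities'][:3].round(3))
    g=(c['pixels'].min(2)>120).astype(np.uint8)
    n,lab,st,ce=cv2.connectedComponentsWithStats(g[120:280,270:350]);j=1+st[1:,4].argmax()
    print(st[j],ce[j], c['o'],ray(c,314,215))
    r=c['pixels'].astype(int);m=(r[...,0]-r[...,2]>60)[120:280,270:350];ys,xs=np.nonzero(m);u,v=xs.mean()+270,ys.mean()+120;print('knob',u,v,at(c,u,v,.070))
E
```

```text
3.5167 [0.51356087 0.25613318 0.25291357] [-0.007 -0.002  0.002]
[  22   35   41  121 3360] [42.52916667 98.37380952] [0.56251484 0.31779564 0.33430869] [-0.15273259 -0.17489649 -0.9754458 ]
knob 311.5633528265107 143.19493177387915 [0.55487    0.31389943 0.07      ]
3.5667 [0.51359127 0.25611598 0.25289792] [ 0.001  0.001 -0.   ]
[  22   35   41  121 3365] [42.50668648 98.34650817] [0.56256594 0.31775197 0.33429985] [-0.152807   -0.17472199 -0.97546542]
knob 311.49323017408125 143.13926499032883 [0.55490028 0.3139566  0.07      ]
3.6167 [0.51357495 0.25626164 0.25292246] [ 0.007  0.001 -0.003]
[  22   35   41  121 3337] [42.65897513 98.63110578] [0.56254433 0.31788947 0.3343335 ] [-0.15277264 -0.17460339 -0.97549204]
knob 311.58766859344894 143.26974951830442 [0.55487907 0.31401042 0.07      ]
3.6667 [0.51354765 0.25646805 0.25290239] [ 0.01   0.002 -0.002]
[  23   35   40  121 3303] [42.79140176 99.09445958] [0.56250869 0.31809336 0.3343205 ] [-0.1527332  -0.17452288 -0.97551262]
knob 311.97665369649803 143.61673151750972 [0.55491386 0.31386304 0.07      ]
```

Request:
carry_out([
  [[1, 0.2, 0.9, -4, 0, 0, 0], [1, 0.2, 0.9, -8, 0, 0, 0], [1, 0.2, 0.9, -12, 0, 0, 0], [1, 0.2, 0.9, -15, 0, 0, 0], [1, 0.2, 0.9, -15, 0, 0, 0], [1, 0.2, 0.9, -15, 0, 0, 0], [1, 0.2, 0.9, -15, 0, 0, 0]],
])

```text
clock: 4.3
position: [0.5164, 0.2672, 0.1046]
tcp_rot: [0.904, 0.427, 0.001, 0.0]
wrist_force: [0.1, -0.5, 0.5]
width: 1.0
grip_force: 0.0
```

```bash
python3 - <<'E'
from h import *
c=cam('wrist');s=robot.get_state();print(s['position'],s['joint_velocities'][:3].round(3),s['wrist_force'],R.from_quat(s['tcp_rot']).as_matrix()[:,0])
save(c,'w3.png')
r=c['pixels'].astype(int);m=(r[...,0]-r[...,2]>60)[:,200:440];ys,xs=np.nonzero(m);u,v=xs.mean()+200,ys.mean();print('knob',u,v,m.sum(),at(c,u,v,.07))
E
```

```text
[0.51699436 0.26745407 0.10546644] [ 0.003 -0.015 -0.004] [ 0.34191216 -0.01621631  0.04763969] [0.63531717 0.77224274 0.0036392 ]
knob 337.0823468862584 287.55892949047865 3886 [0.53614337 0.28116997 0.07      ]
```

View pics/w3.png

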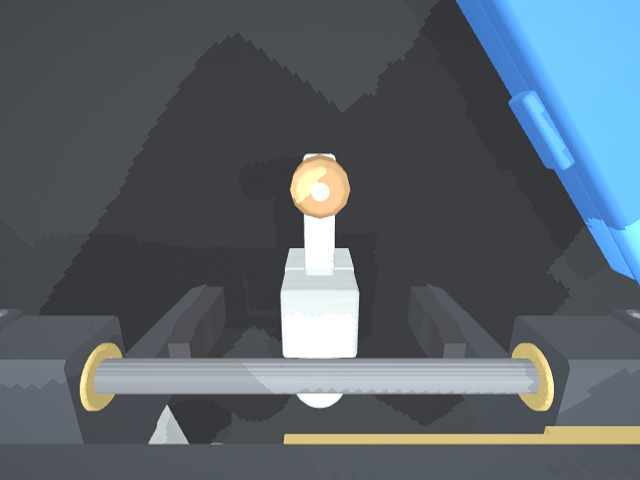

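The hub lies centred between the open fingers (hub at 320,320; knob at 320,187). I'll go down and grip.

Request:
carry_out([
  [[1, -0.15, -0.15, -1.5, 0, 0, 0], [1, -0.15, -0.15, -2.5, 0, 0, 0], [1, -0.15, -0.15, -2.5, 0, 0, 0], [1, -0.15, -0.15, -2.5, 0, 0, 0], [0.3, -0.15, -0.15, -2.5, 0, 0, 0], [0.3, -0.15, -0.15, -2.5, 0, 0, 0], [0.3, -0.15, -0.15, -2.5, 0, 0, 0], [0.3, -0.15, -0.15, -2.5, 0, 0, 0], [0.3, -0.15, -0.15, -2.5, 0, 0, 0], [0.3, -0.15, -0.15, -2.5, 0, 0, 0]],
], squeeze=45)

```text
clock: 5.18
position: [0.5136, 0.2657, 0.0778]
tcp_rot: [0.904, 0.427, 0.0, 0.0]
wrist_force: [0.5, 0.3, 0.4]
width: 0.571
grip_force: 0.0
```

```bash
python3 - <<'E'
from h import *
c=cam('wrist');s=robot.get_state();print(s['position'],s['width'],s['grip_force'],s['wrist_force'],R.from_quat(s['tcp_rot']).as_matrix()[:,0])
np.save('w4.npy',c['pixels'])
r=c['pixels'].astype(int);m=(r[...,0]-r[...,2]>60)[100:300,240:400].astype(np.uint8)
n,lab,st,ce=cv2.connectedComponentsWithStats(m);j=1+st[1:,4].argmax();print(st[j]+[240,100,0,0,0])
E
```

```text
[0.51357593 0.2657197  0.07776846] 0.5276761166687745 0.0 [-0.41728459  0.2710121  -0.31634048] [6.34984809e-01 7.72524621e-01 3.65834034e-05]
[ 288  150   77   81 4258]
```

Request:
carry_out([
  [[0.2, 0, 0, 0, 0, 0, 0], [0.2, 0, 0, 0, 0, 0, 0], [0.2, 0, 0, 0, 0, 0, 0], [0.2, 0, 0, 0, 0, 0, 0], [0.2, 0, 0, 0, 0, 0, 0], [0.2, 0, 0, 3, 0, 0, 0], [0.2, 0, 0, 7, 0, 0, 0], [0.2, 0, 0, 10, 0, 0, 0], [0.2, 0, 0, 10, 0, 0, 0]],
])

```text
clock: 5.98
position: [0.5165, 0.2669, 0.1839]
tcp_rot: [0.904, 0.427, 0.005, 0.001]
wrist_force: [2.0, 1.2, -2.6]
width: 0.384
grip_force: 45.0
```

```bash
python3 - <<'E'
from h import *
c=cam('wrist');s=robot.get_state();print(s['position'],s['width'],s['grip_force'],s['wrist_force'],R.from_quat(s['tcp_rot']).as_matrix())
save(c,'w5.png')
E
```

```text
[0.51517806 0.26644616 0.18079291] 0.3819279866322589 44.99915429390967 [ 0.08864756 -0.06815134 -5.25678765] [[ 0.63488186  0.77258734  0.00581543]
 [ 0.77259135 -0.63490039  0.00202327]
 [ 0.00525537  0.00320842 -0.99998104]]
```

View pics/w5.png

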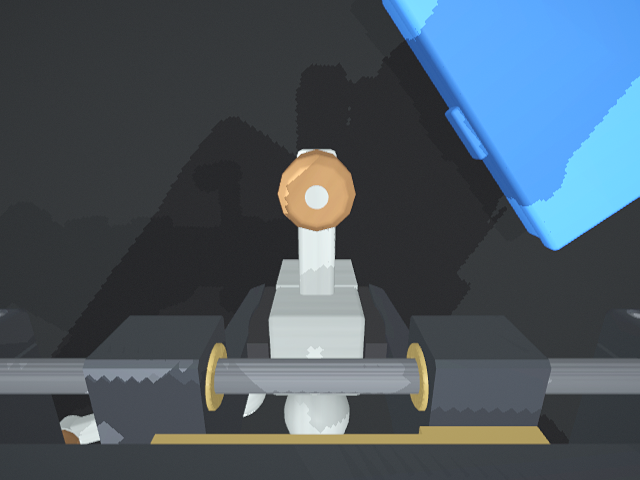

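The crank is held upright, with the knob's pin at (317,197).

```bash
python3 - <<'E'
from h import *
s=robot.get_state();c=cam('wrist');T=np.array(c['T_tool_cam'])
d=T[:3,:3]@((np.linalg.inv(c['camera_matrix'])@[317,197,1])*[1,-1,-1]);o=T[:3,3]
for z in(.0043,.002):
  k=o+d*(z-o[2])/d[2];print('knob tool',k,'hub',k[:2]-[.062,0])
hx=k[0]-.062
y=.158;t=np.array([.5060,-.0680])-hx*np.array([np.cos(y),np.sin(y)])
p=s['position'];print(p,'target tcp',t,'shift',t-p[:2]);Rm=R.from_quat(s['tcp_rot']).as_matrix();print('yaw turn',y-np.arctan2(Rm[1,0],Rm[0,0]))
E
```

```text
knob tool [ 0.06301066 -0.00131894  0.0043    ] hub [ 0.00101066 -0.00131894]
knob tool [ 0.06343151 -0.00132363  0.002     ] hub [ 0.00143151 -0.00132363]
[0.51517806 0.26644616 0.18079291] target tcp [ 0.50458632 -0.06822524] shift [-0.01059174 -0.33467139]
yaw turn -0.7249293748289504
```

Request:
carry_out([
  [[0.2, -0.2, -3, 0, 0, 0, -0.12], [0.2, -0.4, -6.5, 0, 0, 0, -0.24], [0.2, -0.6, -10, 0, 0, 0, -0.36], [0.2, -0.7, -14, 0, 0, 0, -0.48], [0.2, -0.8, -18, 0, 0, 0, -0.6], [0.2, -0.9, -22, 0, 0, 0, -0.72], [0.2, -1, -26, 0, 0, 0, -0.72], [0.2, -1, -30, 0, 0, 0, -0.72], [0.2, -1, -33.5, 0, 0, 0, -0.72], [0.2, -1, -33.5, 0, 0, 0, -0.72]],
])

```text
clock: 6.92
position: [0.5023, -0.0744, 0.1754]
tcp_rot: [0.997, 0.079, -0.002, 0.0]
wrist_force: [0.3, -0.2, -4.8]
width: 0.384
grip_force: 45.0
```

Request:
carry_out([
  [[0.2, 0, 0, 0, 0, 0, 0], [0.2, 0, 0, 0, 0, 0, 0], [0.2, 0, 0, 0, 0, 0, 0]],
])

```text
clock: 7.17
position: [0.5025, -0.0678, 0.1762]
tcp_rot: [0.997, 0.082, -0.001, -0.001]
wrist_force: [0.0, -0.3, -3.4]
width: 0.382
grip_force: 45.0
```

```bash
python3 - <<'E'
from h import *
s=robot.get_state();c=cam('wrist');s2=robot.get_state();save(c,'w6.png')
c2=cam('side');save(c2,'s6.png')
for s in(s,s2): Rm=R.from_quat(s['tcp_rot']).as_matrix();print(s['position'],np.arctan2(Rm[1,0],Rm[0,0]),Rm[:,2],s['wrist_force'])
a=c2['pixels'][130:290,280:500,::-1];cv2.imwrite('pics/s6c.png',cv2.resize(a,None,fx=3.5,fy=3.5,interpolation=cv2.INTER_CUBIC))
E
```

```text
[ 0.50253579 -0.06778234  0.1761572 ] 0.1639455749292087 [-0.00301434  0.00161149 -0.99999416] [ 0.03848713 -0.30347363 -3.39713179]
[ 0.50282661 -0.06767913  0.17655928] 0.1645783664884179 [-0.00222493  0.00119307 -0.99999681] [ 0.02627636  0.45881446 -4.6583827 ]
```

View pics/s6c.png

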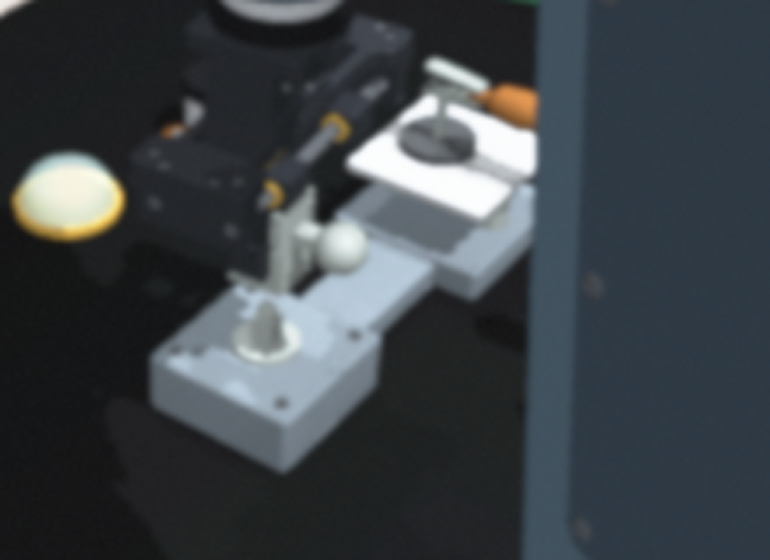

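The crank is in the fingers above the nose (crop 265,315) and roughly in line with it. I'll correct by (+2.7, −1.2) mm and go down gently.

Request:
carry_out([
  [[0.2, 0.27, -0.12, -0.7, 0, 0, 0], [0.2, 0.27, -0.12, -1.4, 0, 0, 0], [0.2, 0.27, -0.12, -2.1, 0, 0, 0], [0.2, 0.27, -0.12, -2.5, 0, 0, 0], [0.2, 0.27, -0.12, -2.8, 0, 0, 0], [0.2, 0.27, -0.12, -2.8, 0, 0, 0]],
])

```text
clock: 7.77
position: [0.5057, -0.0702, 0.1486]
tcp_rot: [0.997, 0.081, -0.001, -0.0]
wrist_force: [-0.2, -0.7, -4.7]
width: 0.382
grip_force: 45.0
```

```bash
cat > st.py <<'E'
from h import *
s=robot.get_state();Rm=R.from_quat(s['tcp_rot']).as_matrix()
print(s['clock'],s['position'].round(4),'yaw',round(np.arctan2(Rm[1,0],Rm[0,0]),4),Rm[:2,2].round(4),s['wrist_force'].round(1),s['wrist_torque'].round(2),s['width'],s['grip_force'])
E
python3 st.py
```

```text
7.7667 [ 0.5057 -0.0702  0.1486] yaw 0.1629 [-0.0017  0.0007] [-0.2 -0.7 -4.7] [-0.   -0.03  0.  ] 0.38215311207258096 44.999218974262476
```

Request:
carry_out([
  [[0.2, 0, 0.1, -0.2, 0, 0, 0], [0.2, 0, 0.1, -0.4, 0, 0, 0], [0.2, 0, 0.1, -0.6, 0, 0, 0], [0.2, 0, 0.1, -0.6, 0, 0, 0]],
])

```text
clock: 8.1
position: [0.5061, -0.0695, 0.1435]
tcp_rot: [0.997, 0.081, -0.0, -0.0]
wrist_force: [-0.7, 0.5, -4.7]
width: 0.379
grip_force: 45.0
```

```bash
python3 st.py
```

```text
8.1 [ 0.5061 -0.0695  0.1435] yaw 0.1628 [-0.0003  0.0001] [-0.7  0.5 -4.7] [-0.02 -0.03 -0.06] 0.37895701615837585 44.99915602616966
```

Underside at about 66 mm and no contact force yet. Next is the square part.

Request:
carry_out([
  [[0.2, 0, 0, -0.2, 0, 0, 0], [0.2, 0, 0, -0.4, 0, 0, 0], [0.2, 0, 0, -0.5, 0, 0, 0], [0.2, 0, 0, -0.5, 0, 0, 0]],
])

```text
clock: 8.43
position: [0.5061, -0.0694, 0.1383]
tcp_rot: [0.997, 0.081, -0.0, -0.0]
wrist_force: [0.7, 0.3, -3.9]
width: 0.383
grip_force: 45.0
```

```bash
python3 st.py
```

```text
8.4333 [ 0.5061 -0.0694  0.1383] yaw 0.1627 [-0.0005  0.0003] [ 0.7  0.3 -3.9] [0.   0.04 0.02] 0.38297276219068277 44.99906628392637
```

Request:
carry_out([
  [[0.2, 0, 0, -0.3, 0, 0, 0], [0.2, 0, 0, -0.6, 0, 0, 0], [0.2, 0, 0, -0.9, 0, 0, 0], [0.2, 0, 0, -1.1, 0, 0, 0], [0.2, 0, 0, -1.3, 0, 0, 0], [0.2, 0, 0, -1.3, 0, 0, 0], [0.2, 0, 0, -1.3, 0, 0, 0]],
])

```text
clock: 9.02
position: [0.506, -0.0694, 0.1254]
tcp_rot: [0.997, 0.081, -0.0, -0.0]
wrist_force: [-1.4, 0.1, -5.7]
width: 0.383
grip_force: 45.0
```

```bash
python3 st.py
```

```text
9.0167 [ 0.506  -0.0694  0.1254] yaw 0.1628 [-0.0007  0.0002] [-1.4  0.1 -5.7] [-0.07  0.34  0.05] 0.38262199097691435 44.99911453574896
```

Request:
carry_out([
  [[0.2, 0, 0, -0.1, 0, 0, 0], [0.2, 0, 0, -0.2, 0, 0, 0], [0.2, 0, 0, -0.2, 0, 0, 0]],
])

```text
clock: 9.27
position: [0.5061, -0.0695, 0.1238]
tcp_rot: [0.997, 0.081, -0.0, -0.0]
wrist_force: [-3.7, -0.5, -1.4]
width: 0.378
grip_force: 45.0
```

```bash
python3 st.py
```

```text
9.2667 [ 0.5061 -0.0695  0.1238] yaw 0.1629 [-0.0005 -0.    ] [-3.7 -0.5 -1.4] [-0.02  0.55  0.05] 0.37754534667751527 44.99919659458101
```

Request:
carry_out([
  [[0.8, 0, 0, 0, 0, 0, 0], [0.8, 0, 0, 0, 0, 0, 0], [0.8, 0, 0, 0, 0, 0, 0], [0.8, 0, 0, 0, 0, 0, 0], [0.8, 0, 0, 2, 0, 0, 0], [0.8, 0, 0, 5, 0, 0, 0], [0.8, 0, 0, 9, 0, 0, 0], [0.8, 0, 0, 12, 0, 0, 0], [0.5, 0, 0, 12, 0, 0, 0], [0.5, 0, 0, 12, 0, 0, 0]],
])

```text
clock: 10.1
position: [0.5077, -0.07, 0.2462]
tcp_rot: [0.997, 0.081, 0.003, 0.001]
wrist_force: [-1.1, 0.1, 0.1]
width: 0.672
grip_force: 0.0
```

```bash
python3 st.py; python3 - <<'E'
from h import *
c=cam('wrist');save(c,'w7.png')
E
```

```text
10.1 [ 0.5077 -0.07    0.2462] yaw 0.1629 [ 0.0056 -0.0021] [-1.1  0.1  0.1] [-0.    0.02  0.01] 0.6715250617204553 0.0
```

View pics/w7.png

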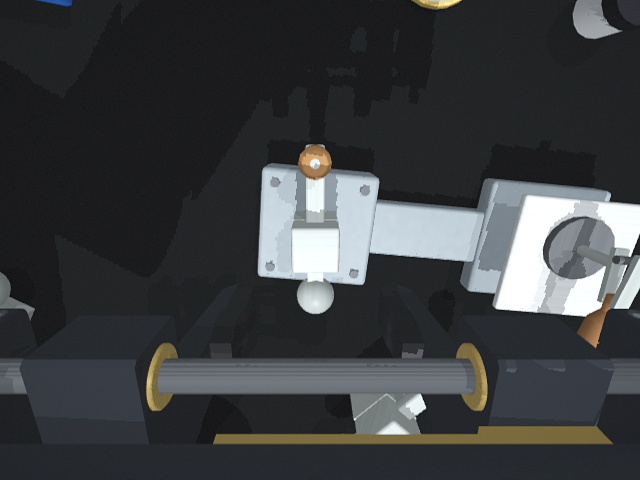

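The crank sits on the shaft: knob at (315,163), hub top at (316,249). Now I'll work out the knob and hub positions and go to the knob with the hand turned a quarter.

```bash
python3 - <<'E'
from h import *
c=cam('wrist');s=robot.get_state();print(s['position'],'knob',at(c,315.5,163,.1195),'hub',at(c,315.5,249,.102))
E
```

```text
[ 0.50590181 -0.06931145  0.24304956] knob [ 0.56596661 -0.05797301  0.1195    ] hub [ 0.50678324 -0.06760161  0.102     ]
```

Request:
carry_out([
  [[0.4, 1, 0.1, 0, 0, 0, 0.12], [0.4, 2, 0.2, 0, 0, 0, 0.24], [0.4, 3, 0.4, 0, 0, 0, 0.36], [0.4, 4, 0.6, 0, 0, 0, 0.48], [0.4, 5, 0.8, 0, 0, 0, 0.6], [0.4, 6, 1, 0, 0, 0, 0.72], [0.4, 6, 1, 0, 0, 0, 0.84], [0.4, 6, 1, 0, 0, 0, 0.96], [0.4, 6, 1, 0, 0, 0, 1.08], [0.4, 6, 1, 0, 0, 0, 1.2]],
])

```text
clock: 11.03
position: [0.5653, -0.0592, 0.2412]
tcp_rot: [0.775, 0.632, -0.001, -0.002]
wrist_force: [-0.1, -0.4, -0.1]
width: 0.398
grip_force: 0.0
```

Request:
carry_out([
  [[0.4, 0, 0, -2, 0, 0, 0.1], [0.4, 0, 0, -3, 0, 0, 0.2], [0.4, 0, 0, -4, 0, 0, 0.2], [0.4, 0, 0, -4, 0, 0, 0.2], [0.4, 0, 0, -4, 0, 0, 0.2], [0.4, 0, 0, -4, 0, 0, 0.2]],
])

```text
clock: 11.53
position: [0.5664, -0.0595, 0.2036]
tcp_rot: [0.711, 0.704, -0.0, -0.0]
wrist_force: [-0.3, 0.3, -0.9]
width: 0.402
grip_force: 0.0
```

```bash
python3 st.py; python3 - <<'E'
from h import *
c=cam('wrist');save(c,'w8.png')
r=c['pixels'].astype(int);m=(r[...,0]-r[...,2]>60)[100:350,240:400].astype(np.uint8)
n,lab,st,ce=cv2.connectedComponentsWithStats(m);j=1+st[1:,4].argmax();u,v=ce[j]+[240,100];print(st[j],u,v,at(c,u,v,.112),robot.get_state()['position'])
E
```

```text
11.5333 [ 0.5664 -0.0595  0.2036] yaw 1.5608 [-0.0003  0.0001] [-0.3  0.3 -0.9] [-0.03 -0.12 -0.05] 0.40231272005842594 0.0
[  61  150   37   49 1230] 318.61544715447155 274.42845528455285 [ 0.56672028 -0.05472496  0.112     ] [ 0.56660119 -0.05960356  0.20413532]
```

View pics/w8.png

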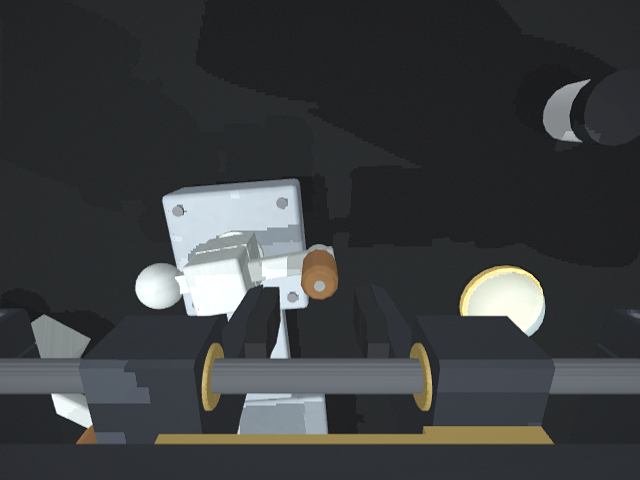

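The knob pin is at (320,286), between the fingers. I'll go down and grip it lightly.

Request:
carry_out([
  [[0.4, 0.1, 0.1, -2, 0, 0, 0], [0.4, 0.1, 0.1, -4, 0, 0, 0], [0.4, 0.1, 0.1, -5.2, 0, 0, 0], [0.4, 0.1, 0.1, -5.2, 0, 0, 0], [0.1, 0.1, 0.1, -5.2, 0, 0, 0], [0.1, 0.1, 0.1, -5.2, 0, 0, 0], [0.1, 0.1, 0.1, -5.2, 0, 0, 0], [0.1, 0.1, 0.1, -5.2, 0, 0, 0], [0.1, 0.1, 0.1, -5.2, 0, 0, 0]],
], squeeze=15)

```text
clock: 12.33
position: [0.5678, -0.0586, 0.1526]
tcp_rot: [0.71, 0.704, 0.0, 0.001]
wrist_force: [0.5, 0.5, 2.6]
width: 0.232
grip_force: 15.0
```

```bash
python3 st.py
```

```text
12.3333 [ 0.5678 -0.0586  0.1526] yaw 1.5627 [ 0.0015 -0.0005] [0.5 0.5 2.6] [-0.05 -0.12 -0.01] 0.23191192451614595 15.000170823950612
```

```bash
python3 - <<'E'
import numpy as np
t0=.17;r=6.2
def tab(a,n,st): 
    p=lambda t:r*np.array([np.cos(t),np.sin(t)])
    return [[round(float(v),2) for v in p(a-np.deg2rad(st)*(i+1))-p(a)] for i in range(n)]
a=t0
for k,st in enumerate([8,12,12,12,12,12]):
    print(k,round(np.rad2deg(a),1),tab(a,10,st)); a-=np.deg2rad(st)*10
E
```

```text
0 9.7 [[0.09, -0.86], [0.05, -1.72], [-0.1, -2.58], [-0.37, -3.4], [-0.76, -4.17], [-1.24, -4.89], [-1.82, -5.53], [-2.49, -6.08], [-3.22, -6.54], [-4.02, -6.88]]
1 -70.3 [[-1.26, -0.31], [-2.55, -0.35], [-3.83, -0.12], [-5.03, 0.37], [-6.1, 1.1], [-7.0, 2.04], [-7.68, 3.14], [-8.12, 4.36], [-8.29, 5.65], [-8.19, 6.94]]
2 -190.3 [[0.36, 1.24], [0.98, 2.39], [1.81, 3.38], [2.84, 4.17], [4.01, 4.73], [5.27, 5.04], [6.56, 5.08], [7.84, 4.85], [9.04, 4.36], [10.11, 3.63]]
3 -310.3 [[0.9, -0.94], [1.58, -2.04], [2.02, -3.26], [2.19, -4.54], [2.09, -5.84], [1.73, -7.08], [1.12, -8.22], [0.28, -9.21], [-0.75, -10.0], [-1.91, -10.57]]
4 -430.3 [[-1.26, -0.31], [-2.55, -0.35], [-3.83, -0.12], [-5.03, 0.37], [-6.1, 1.1], [-7.0, 2.04], [-7.68, 3.14], [-8.12, 4.36], [-8.29, 5.65], [-8.19, 6.94]]
5 -550.3 [[0.36, 1.24], [0.98, 2.39], [1.81, 3.38], [2.84, 4.17], [4.01, 4.73], [5.27, 5.04], [6.56, 5.08], [7.84, 4.85], [9.04, 4.36], [10.11, 3.63]]
```

Request:
carry_out([
  [[0.1, 0.09, -0.86, 0, 0, 0, 0], [0.1, 0.05, -1.72, 0, 0, 0, 0], [0.1, -0.1, -2.58, 0, 0, 0, 0], [0.1, -0.37, -3.4, 0, 0, 0, 0], [0.1, -0.76, -4.17, 0, 0, 0, 0], [0.1, -1.24, -4.89, 0, 0, 0, 0], [0.1, -1.82, -5.53, 0, 0, 0, 0], [0.1, -2.49, -6.08, 0, 0, 0, 0], [0.1, -3.22, -6.54, 0, 0, 0, 0], [0.1, -4.02, -6.88, 0, 0, 0, 0]],
])

```text
clock: 13.17
position: [0.5273, -0.1286, 0.1521]
tcp_rot: [0.71, 0.704, 0.001, 0.001]
wrist_force: [3.2, 5.2, 2.7]
width: 0.235
grip_force: 15.0
```

```bash
python3 st.py
```

```text
13.1667 [ 0.5273 -0.1286  0.1521] yaw 1.5617 [ 0.0022 -0.0004] [3.2 5.2 2.7] [ 0.7  -0.64 -0.  ] 0.23452940595698407 15.000479717928101
```

Request:
carry_out([
  [[0.1, -1.26, -0.21, 0, 0, 0, 0], [0.1, -2.55, -0.25, 0, 0, 0, 0], [0.1, -3.83, -0.02, 0, 0, 0, 0], [0.1, -5.03, 0.47, 0, 0, 0, 0], [0.1, -6.1, 1.2, 0, 0, 0, 0], [0.1, -7.0, 2.14, 0, 0, 0, 0], [0.1, -7.68, 3.24, 0, 0, 0, 0], [0.1, -8.12, 4.46, 0, 0, 0, 0], [0.1, -8.29, 5.75, 0, 0, 0, 0], [0.1, -8.19, 7.04, 0, 0, 0, 0]],
])

```text
clock: 14.0
position: [0.4445, -0.058, 0.1522]
tcp_rot: [0.71, 0.704, -0.001, 0.001]
wrist_force: [-0.4, -5.1, 4.9]
width: 0.233
grip_force: 15.0
```

```bash
python3 st.py
```

```text
14.0 [ 0.4445 -0.058   0.1522] yaw 1.5622 [-0.0004 -0.0028] [-0.4 -5.1  4.9] [-0.94 -0.24  0.05] 0.23256446331686703 15.00010948653653
```

Request:
carry_out([
  [[0.1, 0.36, 1.24, 0, 0, 0, 0], [0.1, 0.98, 2.39, 0, 0, 0, 0], [0.1, 1.81, 3.38, 0, 0, 0, 0], [0.1, 2.84, 4.17, 0, 0, 0, 0], [0.1, 4.01, 4.73, 0, 0, 0, 0], [0.1, 5.27, 5.04, 0, 0, 0, 0], [0.1, 6.56, 5.08, 0, 0, 0, 0], [0.1, 7.84, 4.85, 0, 0, 0, 0], [0.1, 9.04, 4.36, 0, 0, 0, 0], [0.1, 10.11, 3.63, 0, 0, 0, 0]],
])

```text
clock: 14.83
position: [0.5456, -0.0203, 0.1515]
tcp_rot: [0.71, 0.704, -0.001, -0.002]
wrist_force: [-4.4, 1.6, 7.5]
width: 0.235
grip_force: 15.0
```

```bash
python3 st.py
```

```text
14.8333 [ 0.5456 -0.0203  0.1515] yaw 1.5633 [-0.0034  0.0008] [-4.4  1.6  7.5] [ 0.14  0.92 -0.04] 0.23463406353752247 15.000903571549316
```

Request:
carry_out([
  [[0.1, 0.9, -0.94, 0, 0, 0, 0], [0.1, 1.58, -2.04, 0, 0, 0, 0], [0.1, 2.02, -3.26, 0, 0, 0, 0], [0.1, 2.19, -4.54, 0, 0, 0, 0], [0.1, 2.09, -5.84, 0, 0, 0, 0], [0.1, 1.73, -7.08, 0, 0, 0, 0]],
])

```text
clock: 15.33
position: [0.5643, -0.0919, 0.1522]
tcp_rot: [0.71, 0.704, 0.001, 0.0]
wrist_force: [1.8, 3.9, 4.5]
width: 0.233
grip_force: 15.0
```

```bash
python3 st.py;  python3 - <<'E'
import numpy as np
r=6.2
def tab(a,n,st): 
    p=lambda t:r*np.array([np.cos(t),np.sin(t)])
    return [[round(float(v),2) for v in p(a-np.deg2rad(st)*(i+1))-p(a)] for i in range(n)]
a=np.deg2rad(9.7-392)
for k in range(8):
    print(k,round(np.rad2deg(a),1),tab(a,6,5)); a-=np.deg2rad(30)
E
```

```text
15.3333 [ 0.5643 -0.0919  0.1522] yaw 1.5626 [0.0018 0.0004] [1.8 3.9 4.5] [ 0.65 -0.29 -0.02] 0.23278932955977116 15.000617511893779
0 -382.3 [[-0.23, -0.49], [-0.5, -0.96], [-0.8, -1.4], [-1.15, -1.82], [-1.53, -2.2], [-1.94, -2.55]]
1 -412.3 [[-0.44, -0.31], [-0.91, -0.58], [-1.4, -0.81], [-1.91, -1.0], [-2.43, -1.14], [-2.96, -1.24]]
2 -442.3 [[-0.54, -0.05], [-1.08, -0.05], [-1.62, -0.01], [-2.15, 0.09], [-2.67, 0.22], [-3.18, 0.41]]
3 -472.3 [[-0.49, 0.23], [-0.96, 0.5], [-1.4, 0.8], [-1.82, 1.15], [-2.2, 1.53], [-2.55, 1.94]]
4 -502.3 [[-0.31, 0.44], [-0.58, 0.91], [-0.81, 1.4], [-1.0, 1.91], [-1.14, 2.43], [-1.24, 2.96]]
5 -532.3 [[-0.05, 0.54], [-0.05, 1.08], [-0.01, 1.62], [0.09, 2.15], [0.22, 2.67], [0.41, 3.18]]
6 -562.3 [[0.23, 0.49], [0.5, 0.96], [0.8, 1.4], [1.15, 1.82], [1.53, 2.2], [1.94, 2.55]]
7 -592.3 [[0.44, 0.31], [0.91, 0.58], [1.4, 0.81], [1.91, 1.0], [2.43, 1.14], [2.96, 1.24]]
```

Request:
carry_out([
  [[0.1, -0.23, -0.49, 0, 0, 0, 0], [0.1, -0.5, -0.96, 0, 0, 0, 0], [0.1, -0.8, -1.4, 0, 0, 0, 0]],
])

```text
clock: 15.58
position: [0.5563, -0.1061, 0.1523]
tcp_rot: [0.71, 0.704, 0.001, 0.001]
wrist_force: [3.5, 1.3, 2.9]
width: 0.235
grip_force: 15.0
```

Request:
carry_out([
  [[0.1, -0.35, -0.42, 0, 0, 0, 0], [0.1, -0.73, -0.8, 0, 0, 0, 0], [0.1, -1.14, -1.15, 0, 0, 0, 0]],
])

```text
clock: 15.83
position: [0.545, -0.1178, 0.1524]
tcp_rot: [0.71, 0.704, 0.0, 0.002]
wrist_force: [5.2, -0.3, 3.0]
width: 0.232
grip_force: 15.0
```

Request:
carry_out([
  [[0.1, -0.44, -0.31, 0, 0, 0, 0], [0.1, -0.91, -0.58, 0, 0, 0, 0], [0.1, -1.4, -0.81, 0, 0, 0, 0]],
])

```text
clock: 16.08
position: [0.5309, -0.1263, 0.1525]
tcp_rot: [0.71, 0.704, 0.0, 0.002]
wrist_force: [4.4, -2.7, 3.3]
width: 0.232
grip_force: 15.0
```

Request:
carry_out([
  [[0.1, -0.51, -0.23, 0, 0, 0, 0], [0.1, -1.05, -0.34, 0, 0, 0, 0], [0.1, -1.56, -0.45, 0, 0, 0, 0]],
])

```text
clock: 16.33
position: [0.515, -0.1309, 0.1525]
tcp_rot: [0.71, 0.704, -0.0, 0.002]
wrist_force: [4.9, -3.9, 3.3]
width: 0.232
grip_force: 15.0
```

Request:
carry_out([
  [[0.1, -0.54, -0.07, 0, 0, 0, 0], [0.1, -1.08, -0.08, 0, 0, 0, 0], [0.1, -1.62, -0.04, 0, 0, 0, 0]],
])

```text
clock: 16.58
position: [0.4986, -0.1312, 0.1523]
tcp_rot: [0.71, 0.704, -0.0, 0.002]
wrist_force: [1.8, -4.1, 4.0]
width: 0.229
grip_force: 15.0
```

Request:
carry_out([
  [[0.1, -0.53, 0.1, 0, 0, 0, 0], [0.1, -1.05, 0.23, 0, 0, 0, 0], [0.1, -1.56, 0.42, 0, 0, 0, 0]],
])

```text
clock: 16.83
position: [0.4828, -0.1271, 0.1523]
tcp_rot: [0.71, 0.704, -0.001, 0.002]
wrist_force: [2.4, -5.2, 4.6]
width: 0.233
grip_force: 15.0
```

Request:
carry_out([
  [[0.1, -0.49, 0.23, 0, 0, 0, 0], [0.1, -0.96, 0.5, 0, 0, 0, 0], [0.1, -1.4, 0.8, 0, 0, 0, 0]],
])

```text
clock: 17.08
position: [0.4686, -0.1191, 0.1523]
tcp_rot: [0.71, 0.704, -0.001, 0.001]
wrist_force: [0.8, -5.1, 5.6]
width: 0.23
grip_force: 15.0
```

Request:
carry_out([
  [[0.1, -0.42, 0.35, 0, 0, 0, 0], [0.1, -0.8, 0.73, 0, 0, 0, 0], [0.1, -1.15, 1.14, 0, 0, 0, 0]],
])

```text
clock: 17.33
position: [0.4568, -0.1076, 0.1523]
tcp_rot: [0.71, 0.704, -0.001, 0.001]
wrist_force: [-0.6, -5.6, 6.4]
width: 0.227
grip_force: 15.0
```

Request:
carry_out([
  [[0.1, -0.31, 0.44, 0, 0, 0, 0], [0.1, -0.58, 0.91, 0, 0, 0, 0], [0.1, -0.81, 1.4, 0, 0, 0, 0]],
])

```text
clock: 17.58
position: [0.4485, -0.0934, 0.1521]
tcp_rot: [0.71, 0.704, -0.001, 0.001]
wrist_force: [-2.3, -5.0, 7.3]
width: 0.231
grip_force: 15.0
```

Request:
carry_out([
  [[0.1, -0.19, 0.5, 0.02, 0, 0, 0], [0.1, -0.33, 1.02, 0.04, 0, 0, 0], [0.1, -0.43, 1.56, 0.05, 0, 0, 0]],
])

```text
clock: 17.83
position: [0.4444, -0.0778, 0.1525]
tcp_rot: [0.71, 0.704, -0.001, 0.001]
wrist_force: [0.2, -11.5, 6.6]
width: 0.23
grip_force: 15.0
```

The push rose from 4 to 11.5 N, which should be the stop. I'll confirm with a small 3 mm push.

Request:
carry_out([
  [[0.1, -0.03, 0.15, 0, 0, 0, 0], [0.1, -0.06, 0.3, 0, 0, 0, 0], [0.1, -0.06, 0.3, 0, 0, 0, 0]],
])

```text
clock: 18.08
position: [0.4443, -0.0758, 0.1527]
tcp_rot: [0.71, 0.705, -0.002, 0.002]
wrist_force: [-0.6, -12.5, 4.7]
width: 0.234
grip_force: 15.0
```

Request:
carry_out([
  [[0.1, 0, -0.3, 0, 0, 0, 0], [0.1, 0, -0.5, 0, 0, 0, 0], [0.42, 0, -0.5, 0, 0, 0, 0], [0.42, 0, -0.5, 0, 0, 0, 0], [0.42, 0, -0.5, 0, 0, 0, 0], [0.42, 0, -0.5, 1.5, 0, 0, 0], [0.42, 0, -0.5, 4, 0, 0, 0], [0.42, 0, -0.5, 8, 0, 0, 0], [0.42, 0, -0.5, 11, 0, 0, 0], [0.42, 0, -0.5, 11, 0, 0, 0]],
])

```text
clock: 18.92
position: [0.4465, -0.0794, 0.2679]
tcp_rot: [0.71, 0.705, 0.002, 0.004]
wrist_force: [1.8, -0.8, 0.0]
width: 0.422
grip_force: 0.0
```

```bash
python3 st.py; python3 - <<'E'
from h import *
c=cam('wrist');save(c,'w9.png');c=cam('side')
a=c['pixels'][130:290,270:450,::-1];b=cv2.resize(cv2.imread('pics/s6.png')[130:290,270:450],None,fx=2.2,fy=2.2)
cv2.imwrite('pics/s9.png',np.hstack([b,cv2.resize(a,None,fx=2.2,fy=2.2)]))
E
```

```text
18.9167 [ 0.4465 -0.0794  0.2679] yaw 1.5634 [ 0.008  -0.0037] [ 1.8 -0.8  0. ] [ 0.05 -0.11 -0.  ] 0.4223023240960611 0.0
```

View pics/s9.png

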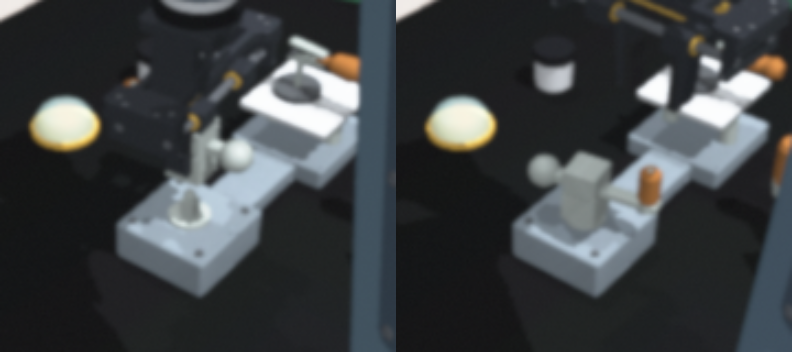

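The crank sits home on the shaft, the platform is visibly higher, the hand is clear and the bystanders are where they were. Handing in.

```bash
python3 -c "
from plant import robot
print(robot.close_job())"
```

```text
the job is handed in; nothing more can be done
None
```

I fitted the smallest crank fully home on the shaft and wound it about 1.5 turns clockwise, until the push at the knob rose from 4 N to about 12 N at the top stop. I then let go and handed the job in at about 19 s; no verdict came back.

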